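Clear the bread board and open the nut jar

ROBOT

A 6-joint arm with a two-finger parallel gripper is mounted at the origin on the work surface. World frame = base frame: x ahead of the robot, y to its left, z up, the work surface at z = 0. Lengths are in m, angles in rad, forces in N, time in s.
With the tool pointing down it reaches from about 0.325 to 0.85 m from the base axis. Payload 15.5 kg.
Tool frame: the origin (TCP) lies on the centre line of the jaws, within the pads' length; the fingertips stand env.tcp_to_tips ahead of it and the grasp point (between the pads) lies 2 mm behind it (env.tcp_to_tips is the distance from the TCP to the fingertips, in m); z points along the fingers, y is the line along which they close (so a half turn about z gives the same grasp; the last joint's range is limited). The gripper opens to 91 mm and grips with 3 to 60 N. Pads are 32 mm wide; open, the fingers measure 118 mm over their backs; the gripper's body (76 mm by 178 mm) begins 60 mm behind the grasp point.
Start: joints at [1.183, 0.494, 1.345, -0, 1.302, -0.096], TCP at [0.18, 0.599, 0.231] pointing down, gripper open.
Joint ranges: [-2.91, 2.91], [-0.82, 2.16], [0.22, 2.67], [-1.22, 4.37], [0.12, 2.79], [-3.08, 3.08]. Speed limits (rad/s): [1.89, 1.89, 2.57, 3.01, 3.01, 3.01].

INTERFACE

Orientations are given as a rotation vector (axis times angle).
In Python, from bench import env gives the robot as it stands. The module is installed in compiled form; this text tells all that it offers.
- The arm moves only by the tool carry_out, never from a script. Its argument "deltas" is a list of rows, each a list of 3 entries, a list of its own where there are three numbers: the shift along the tool's x, y, z in m, then the turn about the tool's z in rad, then the finger opening in m, from 0 to 0.0912. A call has 1 to 8 rows; each row is the pose to reach, as a shift and turn from the pose commanded when the call began, along the tool's axes at that moment; what a row does not reach only later rows make up. A row lasts 1/10 s, in which the tool goes at most 50 mm and 8.59 degrees, less where a joint would pass 70% of its speed; a pose out of reach is approached as far as the arm can. A call with a gripper value outside its range is refused whole. The fingers move at their own pace and stop on an object; "grip_force" is the grip in N (left out, the last holds). Time passes only in rows, so rows that repeat a pose let the fingers close. It gives the time, the measured TCP pose, the force, the opening and the grip force at its end, in the units of the state.
- env.read_state(): the state, without advancing time (a new reading comes with each control period).
- env.snapshot(name): name is "scene" or "top" or "wrist"; returns a dict with "img" (420x560x3 uint8, red, green, blue), "fx", "fy", "cx", "cy" (pixels), "k1" (the pictures are not rectified: a ray, as slopes to the right and down, at radius r is drawn at 1 + k1 r^2 times it, then the intrinsics apply), "cam_to_world" (4x4, takes a point from camera to world coordinates); the wrist camera has in their place "tool_from_camera" (4x4, takes a point from camera to tool coordinates, whose origin is the TCP and whose axes are the flange's). Camera axes: x right, y up, looking along -z (the intrinsics and any distortion apply to the point x, -y, -z); pixel columns grow to the right and rows downward; lengths in m; the calibration is good to about 2 mm. A picture is of the moment at which its call begins: read the wrist's pose just before it. There is no depth.
- env.close_job(): hands the job in; it is judged then, once.
Trained networks look in a picture, given as the dict that the camera call returned (one of the last four; its "shot" number tells which), for a name from the list of things; names that differ only in an ending like _2 or _b are one class to them, and where a whole thing is asked for, a point or a joint stands for the part that bears it (a point fixed in the world has none). Each returns a list of dicts, best first, with "score" (0 to 1); they miss things now and then, are a little off and sometimes report something else, mostly with a low value. They report only what shows in the picture. A call takes as long as a camera call.
- env.search_frame(picture, thing): "at" ([row, column] in pixels, amid what is visible of it).
- env.regions_of(picture, thing): "pixels" (420x560 bool, what is visible of it) and "at" ([row, column] in pixels, amid what is visible of it).
The state is a dict: "clock": time; "q": joint angles; "dq": joint speeds; "joint_efforts": joint torques, N m; "eef_pos": TCP position; "eef_rot": TCP orientation; "ft_force": force on the tool from outside, world axes, zero at the start; "wrist_torque": the same for the moment, N m; "grip_width": opening from 0.0 (shut) to 1.0 (fully open); "grasp_force": force on a finger pad.
Only numpy, scipy, OpenCV 4.12 (cv2) and the standard library are available. Lean on these libraries where they do the work, as an engineer would, in place of code of your own. Each camera call takes 0.05 s, during which the arm holds its last target. There are 200 camera calls.

TASK

First clear the two scraps, the bread heel and the carrot top, off the chopping board into the green scrap caddy. Then open the nut jar that stands braced in its wooden holder: turn the tight red cap anticlockwise only until it comes free (less than a quarter turn), lift it straight off and finish while still holding it level a couple of centimetres above the jar's mouth. Leave the jar standing in its holder and leave the apple and the other kitchen things where they are.

Things in the scene. Friction and masses are not known exactly. Their poses are not given: they have to be found in the camera images.
- board: wooden chopping board, fixed, 260 (x) by 220 (y) by 20 mm thick; origin at the centre of its underside, so its top is at z = 20 mm
- heel: brown dome-shaped bread heel standing on its flat cut face on the board: 54 mm across at 12 mm up (46 mm at 26 mm up), 40 mm high, 30 g; origin at the centre of its underside; round about z
- carrot: orange carrot top with short green stalks, standing on its cut face on the board: 38 mm across at 22 mm up (33 mm at the foot), 30 mm high (stalks to 36), 25 g; origin at the centre of its underside; round about z
- caddy: open green scrap caddy, fixed, 150 by 150 mm, 100 mm high, walls and floor 4 mm; origin at the centre of its underside. It stands on one side of the board, the jar holder on the other; which side varies
- holder: pale wooden jar holder, fixed, 120 by 120 by 36 mm, with a square well 60 mm wide and 28 mm deep that keeps the jar from turning; origin at the centre of its underside
- jar: square glass jar of walnuts, 58 by 58 mm, loose in the holder's well with 1 mm play a side, about 0.5 kg with all; body to 62 mm up, shoulder to 70 mm, round neck 42 mm across, mouth (top of its black rubber seal) 90 mm above its underside; origin at the centre of its underside (8 mm above the counter), axes along its sides
- cap: red round twist-off cap, 60 mm across, 22 mm high, 45 g; origin at the centre of its lower edge, which sits 72 mm above the jar's underside when closed, z up. Lugs inside it are caught under ledges of the neck and a springy seal pushes them up tight: 0.15 to 0.5 N m to turn. It stays level and cannot be lifted until turned far enough anticlockwise (from above), see cap_mark
- cap_mark (a point): white dot on the cap's top, 22 mm out from its axis along its own x axis, 22 mm above its origin. Its bearing from the cap's axis starts within 7 degrees of the jar's +x axis (a stop blocks clockwise turning); 36 to 84 degrees anticlockwise of the jar's +x the cap is free and rises 1.5 mm; at 84 a stop blocks further turning
- apple: red apple at the far part of the board, 70 mm across, 59 mm high with a stalk to 70; a bystander; origin at its underside
- mug: blue mug, 80 mm across, 95 mm high, with a handle; a bystander beyond the board; origin at its underside
- mill: dark wooden pepper mill, 54 mm across, 152 mm high; a bystander; origin at its underside
- oil: green oil bottle, 64 mm across, 190 mm high; a bystander; origin at its underside
- bowl: white bowl, 90 mm across, 40 mm high; a bystander; origin at its underside
- spatula: steel spatula with a wooden handle, lying at the right of the counter; a bystander; origin at its underside

How it is judged:
By the outcome, as a careful person would: the job done as asked, in the order asked, and still so for the second after the job is handed in, while the arm keeps its last pose, push and grip.
It also fails if it takes over 61 s, if anything falls off the work surface, if the arm or the gripper's body presses on something with over 40 N, if the wrist force passes 120 N, or if a joint passes its speed limit or range.

## Working session

There is one attempt and no reset: what is moved stays moved. The work goes in short steps, Python scripts to look and compute and a tool call to move; the robot and the scene stay as the last step left them, time stands still between calls to the robot, and variables do not carry over. Pictures are saved under pics/ and viewed, at most 10 in all, crops included, and the job is handed in when it is done.

Besides the shell and the picture viewer there is one more tool, called after "Request:" as name([rows], argument=value, ...), one row to a line, values as JSON. carry_out: Moves the arm, as the interface text tells. Its arguments: {"type":"object","properties":{"deltas":{"type":"array","items":{"type":"array"}},"grip_force":{"type":"number"}},"required":["deltas"]}

```bash
mkdir -p pics; cat > h.py <<'E'
import numpy as np, cv2
from scipy.spatial.transform import Rotation as R
from bench import env
def c2w(p,s=None):
    if 'cam_to_world' in p: return np.array(p['cam_to_world'])
    T=np.eye(4);T[:3,:3]=R.from_rotvec(s['eef_rot']).as_matrix();T[:3,3]=s['eef_pos']
    return T@np.array(p['tool_from_camera'])
def ray(p,rc,s=None):
    d=np.array([(rc[1]-p['cx'])/p['fx'],(rc[0]-p['cy'])/p['fy']])
    u=d.copy()
    for _ in range(20): u=d/(1+p['k1']*(u@u))
    T=c2w(p,s); return T[:3,3],T[:3,:3]@np.array([u[0],-u[1],-1])
def atz(p,rc,z,s=None):
    o,d=ray(p,rc,s); return o+d*(z-o[2])/d[2]
def proj(p,X,s=None):
    T=c2w(p,s); c=T[:3,:3].T@(np.array(X)-T[:3,3]); u=np.array([c[0],-c[1]])/-c[2]
    u=u*(1+p['k1']*(u@u)); return np.array([u[1]*p['fy']+p['cy'],u[0]*p['fx']+p['cx']])
def snap(n,f=None):
    s=env.read_state(); p=env.snapshot(n)
    if f: cv2.imwrite('pics/'+f,p['img'][:,:,::-1])
    return s,p
def tool(s,X):
    "world point -> shift in tool axes"
    return R.from_rotvec(s['eef_rot']).as_matrix().T@(np.array(X)-s['eef_pos'])
E
python3 - <<'E'
from h import *
np.set_printoptions(precision=4,suppress=True)
s,p=snap('top','top1.png'); s2,p2=snap('scene','scene1.png')
print(env.tcp_to_tips,s)
print(p['cam_to_world'],p['fx'],p['k1'])
H=dict(heel=.02,carrot=.035,caddy=.05,holder=.036,jar=.05,cap=.102,cap_mark=.102,apple=.05,mug=.05,mill=.08,oil=.1,bowl=.02,spatula=.01)
for n,z in H.items():
  for pp,l in((p,'top'),(p2,'sc')):
    for r in env.search_frame(pp,n)[:2]: print(n,l,round(r['score'],2),np.round(r['at'],1),atz(pp,r['at'],z))
E
```

```text
0.017 {'clock': 0.0, 'q': array([ 1.1835,  0.4941,  1.3461,  0.    ,  1.3025, -0.0955]), 'dq': array([-0.0012, -0.0013,  0.0022, -0.0006,  0.0008, -0.0007]), 'joint_efforts': array([  0.0003, -87.8824, -38.1866,   0.0707,   0.0532,  -0.0002]), 'eef_pos': array([0.1797, 0.5982, 0.2304]), 'eef_rot': array([-0.4567, -3.1079,  0.0018]), 'ft_force': array([ 0.1958, -0.1429, -0.1968]), 'wrist_torque': array([0.0229, 0.0156, 0.0008]), 'grasp_force': 0.0, 'grip_width': 1.0004877644808017}
[[ 0.0032  0.9894 -0.1455  0.3831]
 [-1.      0.0019 -0.009  -0.0918]
 [-0.0087  0.1455  0.9893  1.2997]
 [ 0.      0.      0.      1.    ]] 501.0288656667266 -0.15133185731064344
heel top 0.65 [249.2 265.6] [ 0.4666 -0.053   0.02  ]
heel sc 0.75 [200.6 289.9] [ 0.4585 -0.0539  0.02  ]
carrot top 0.61 [244.7 222.4] [0.4766 0.0561 0.035 ]
carrot sc 0.53 [201.  328.3] [0.4724 0.0564 0.035 ]
caddy top 0.95 [240.2 354.1] [ 0.4874 -0.2755  0.05  ]
caddy sc 0.91 [197.7 211.3] [ 0.4836 -0.278   0.05  ]
caddy sc 0.27 [200.9 328.2] [0.4874 0.0542 0.05  ]
holder top 0.94 [215.8 146.6] [0.5498 0.254  0.036 ]
holder to
[... 603 characters left out ...]
.0679  0.05  ]
apple sc 0.65 [235.  283.4] [ 0.619  -0.0702  0.05  ]
mug top 0.68 [146.5 148.2] [0.7301 0.2543 0.05  ]
mug sc 0.79 [269.9 418.5] [0.7242 0.2642 0.05  ]
mug sc 0.3 [199.1 288.3] [ 0.4832 -0.0588  0.05  ]
mill top 0.58 [135.  294.7] [ 0.7505 -0.1264  0.08  ]
mill sc 0.77 [269.2 255.3] [ 0.7551 -0.1346  0.08  ]
oil top 0.88 [145.5 359.1] [ 0.7182 -0.2855  0.1   ]
oil top 0.63 [137.3 198. ] [0.739  0.1151 0.1   ]
oil sc 0.61 [260.5 192.7] [ 0.7489 -0.2822  0.1   ]
bowl top 0.58 [139.2 200.1] [0.7575 0.123  0.02  ]
spatula top 0.96 [310.9 414.8] [ 0.3083 -0.4362  0.01  ]
spatula sc 0.69 [197.3 210.9] [ 0.4407 -0.2889  0.01  ]
spatula sc 0.63 [169.7 165. ] [ 0.3188 -0.4514  0.01  ]
```

View pics/top1.png

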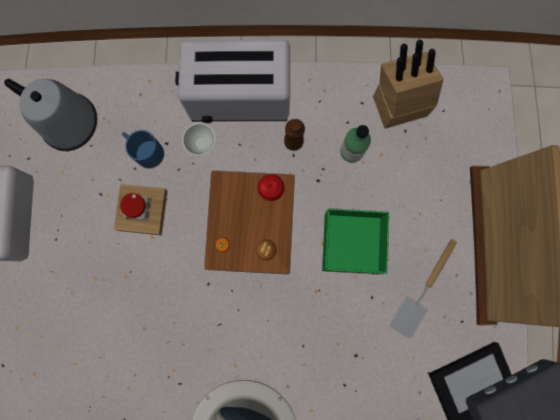

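View pics/scene1.png

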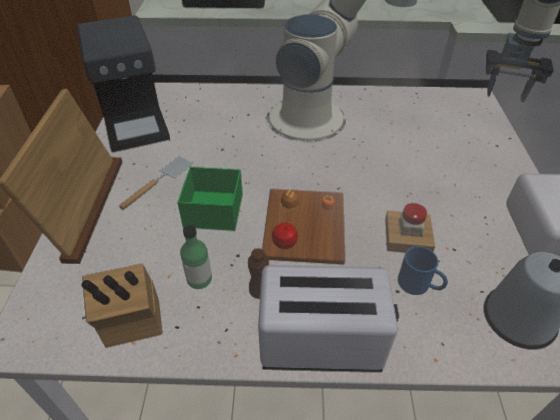

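The top view agrees with the networks: heel (249,266), carrot (245,222), caddy (240,354), and the cap at about (205,133) with its white dot just above it. The scene view shows the same layout. I'll move above the heel.

Request:
carry_out([
  [[-0.458,-0.543,0.03],0,0.08],
  [[-0.458,-0.543,0.03],0,0.08],
  [[-0.458,-0.543,0.03],0,0.08],
  [[-0.458,-0.543,0.03],0,0.08],
  [[-0.458,-0.543,0.03],0,0.08],
  [[-0.458,-0.543,0.03],0,0.08],
  [[-0.458,-0.543,0.03],0,0.08],
  [[-0.458,-0.543,0.03],0,0.08],
])

```text
clock: 2.2
eef_pos: [0.3391, 0.2302, 0.2142]
eef_rot: [0.456, 3.108, 0.001]
ft_force: [1.2, 0.5, 1.3]
grip_width: 0.88
grasp_force: 0.0
```

Request:
carry_out([
  [[-0.2,-0.235,0.014],0,0.08],
  [[-0.2,-0.235,0.014],0,0.08],
  [[-0.2,-0.235,0.014],0,0.08],
  [[-0.2,-0.235,0.014],0,0.08],
  [[-0.2,-0.235,0.014],0,0.08],
  [[-0.2,-0.235,0.014],0,0.08],
  [[-0.2,-0.235,0.014],0,0.08],
  [[-0.2,-0.235,0.014],0,0.08],
])

```text
clock: 3.0
eef_pos: [0.4631, -0.0521, 0.1999]
eef_rot: [0.461, 3.108, -0.0]
ft_force: [-0.7, 0.4, -0.2]
grip_width: 0.88
grasp_force: 0.0
```

```bash
cat >> h.py <<'E'
np.set_printoptions(precision=4,suppress=True)
def look(things,f=None,cam='wrist'):
    s,p=snap(cam,f); print('pos',s['eef_pos'],s['eef_rot'],'q',s['q'])
    for n,z in things.items():
        for r in env.regions_of(p,n)[:2]:
            if r['score']<.4: continue
            ys,xs=np.nonzero(r['pixels']); bb=[ys.min(),ys.max(),xs.min(),xs.max()]
            c=[(bb[0]+bb[1])/2,(bb[2]+bb[3])/2]
            X=atz(p,r['at'],z,s)
            print(n,round(r['score'],2),'at',np.round(r['at']),'bb',bb,'X',X,'Xbb',atz(p,c,z,s)[:2],'tool',tool(s,X))
    return s,p
E
python3 - <<'E'
from h import *
look(dict(heel=.035,carrot=.042),'w1.png')
E
```

```text
pos [ 0.4631 -0.0521  0.1999] [ 0.461   3.1076 -0.    ] q [-0.2403  0.3113  1.7646 -0.      1.0657 -1.5165]
carrot 0.75 at [181. 380.] bb [np.int64(162), np.int64(198), np.int64(359), np.int64(398)] X [0.478  0.0531 0.042 ] Xbb [0.4763 0.0517] tool [0.0163 0.105  0.1579]
```

View pics/w1.png

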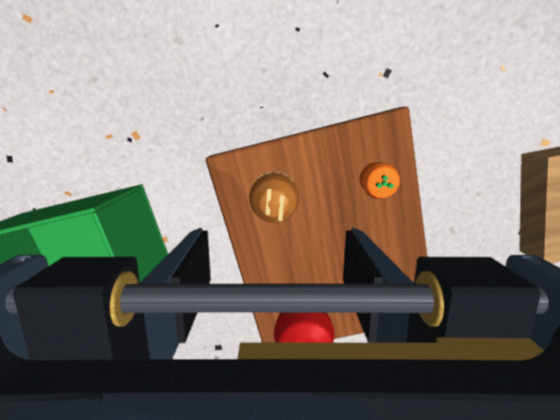

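The wrist view shows the heel centred near (197,274) and the carrot near (180,381); the network missed the heel here. I'll project it myself.

```bash
python3 - <<'E'
from h import *
s,p=snap('wrist')
for rc,z in(((197.5,274),.034),((180,381),.042)):
  X=atz(p,rc,z,s); print(X,tool(s,X))
E
```

```text
[ 0.4637 -0.0533  0.034 ] [-0.0029 -0.003   0.166 ]
[0.4755 0.0568 0.042 ] [0.0175 0.1058 0.1581]
```

Request:
carry_out([
  [[-0.001,-0.002,0.05],0,0.08],
  [[-0.001,-0.002,0.1],0,0.08],
  [[-0.001,-0.002,0.14],0,0.08],
  [[-0.001,-0.002,0.159],0,0.08],
  [[-0.001,-0.002,0.159],0,0.08],
  [[-0.001,-0.002,0.159],0,0.04],
  [[-0.001,-0.002,0.159],0,0.04],
  [[-0.001,-0.002,0.159],0,0.04],
], grip_force=12)

```text
clock: 4.0
eef_pos: [0.4633, -0.0526, 0.0417]
eef_rot: [0.456, 3.107, -0.0]
ft_force: [-0.2, 0.3, 0.0]
grip_width: 0.641
grasp_force: 0.0
```

Request:
carry_out([
  [[0,0,0],0,0.04],
  [[0,0,0],0,0.04],
  [[0,0,-0.01],0,0.04],
  [[0,0,-0.03],0,0.04],
])

```text
clock: 4.4
eef_pos: [0.4623, -0.0528, 0.0712]
eef_rot: [-0.457, -3.106, -0.0]
ft_force: [0.9, 0.3, -0.6]
grip_width: 0.577
grasp_force: 12.0
```

Request:
carry_out([
  [[0,0,-0.05],0,0.04],
  [[-0.01,-0.02,-0.09],0,0.04],
  [[-0.12,-0.198,-0.09],0,0.04],
  [[-0.12,-0.198,-0.09],0,0.04],
  [[-0.12,-0.198,-0.09],0,0.04],
  [[-0.12,-0.198,-0.09],0,0.04],
  [[-0.12,-0.198,-0.09],0,0.04],
  [[-0.12,-0.198,-0.09],0,0.04],
])

```text
clock: 5.2
eef_pos: [0.5209, -0.2786, 0.1614]
eef_rot: [0.46, 3.107, -0.0]
ft_force: [-0.3, 0.9, -1.5]
grip_width: 0.577
grasp_force: 12.0
```

Request:
carry_out([
  [[0,0,0.04],0,0.04],
  [[0,0,0.08],0,0.04],
  [[0,0,0.1],0,0.04],
  [[0,0,0.1],0,0.04],
  [[0,0,0.1],0,0.068],
  [[0,0,0.1],0,0.068],
  [[0,0,0.1],0,0.068],
  [[0,0,0.06],0,0.068],
])

```text
clock: 6.0
eef_pos: [0.5192, -0.2758, 0.0988]
eef_rot: [-0.456, -3.103, -0.004]
ft_force: [0.2, -0.2, 0.2]
grip_width: 0.741
grasp_force: 0.0
```

Request:
carry_out([
  [[0,0,-0.05],0,0.068],
  [[0.01,0.02,-0.08],0,0.068],
  [[0.136,0.305,-0.08],0,0.068],
  [[0.136,0.305,-0.08],0,0.068],
  [[0.136,0.305,-0.08],0,0.068],
  [[0.136,0.305,-0.08],0,0.068],
  [[0.136,0.305,-0.08],0,0.068],
  [[0.136,0.305,-0.08],0,0.068],
])

```text
clock: 6.8
eef_pos: [0.4796, 0.0445, 0.1821]
eef_rot: [0.457, 3.106, 0.0]
ft_force: [0.8, -0.0, -0.1]
grip_width: 0.745
grasp_force: 0.0
```

Request:
carry_out([
  [[0,0,0],0,0.068],
  [[0,0,0],0,0.068],
])

```text
clock: 7.0
eef_pos: [0.48, 0.0436, 0.1819]
eef_rot: [0.452, 3.107, -0.0]
ft_force: [-0.8, -0.4, 0.3]
grip_width: 0.742
grasp_force: 0.0
```

```bash
python3 - <<'E'
from h import *
look(dict(carrot=.042,heel=.03))
E
```

```text
pos [0.48   0.0436 0.1819] [ 0.4522  3.1074 -0.    ] q [-0.0332  0.3564  1.7529 -0.0002  1.0308 -1.3149]
carrot 0.75 at [198. 288.] bb [np.int64(176), np.int64(214), np.int64(268), np.int64(304)] X [0.4798 0.0549 0.042 ] Xbb [0.4766 0.0538] tool [0.0036 0.0108 0.1399]
```

Request:
carry_out([
  [[0.006,0.01,0.05],0,0.068],
  [[0.006,0.01,0.1],0,0.068],
  [[0.006,0.01,0.13],0,0.068],
  [[0.006,0.01,0.141],0,0.068],
  [[0.006,0.01,0.141],0,0.03],
  [[0.006,0.01,0.141],0,0.025],
  [[0.006,0.01,0.141],0,0.025],
  [[0.006,0.01,0.141],0,0.025],
])

```text
clock: 7.95
eef_pos: [0.4777, 0.0537, 0.0409]
eef_rot: [0.457, 3.107, 0.0]
ft_force: [0.1, 0.0, -0.1]
grip_width: 0.427
grasp_force: 0.0
```

Request:
carry_out([
  [[0,0,0],0,0.025],
  [[0,0,0],0,0.025],
  [[0,0,0],0,0.025],
  [[0,0,-0.03],0,0.025],
  [[0,0,-0.08],0,0.025],
  [[0,0,-0.12],0,0.025],
])

```text
clock: 8.55
eef_pos: [0.4768, 0.054, 0.1623]
eef_rot: [0.457, 3.108, 0.0]
ft_force: [0.5, -0.3, -0.7]
grip_width: 0.397
grasp_force: 12.0
```

Request:
carry_out([
  [[-0.071,-0.324,0],0,0.025],
  [[-0.071,-0.324,0],0,0.025],
  [[-0.071,-0.324,0],0,0.025],
  [[-0.071,-0.324,0],0,0.025],
  [[-0.071,-0.324,0],0,0.025],
  [[-0.071,-0.324,0],0,0.025],
  [[-0.071,-0.324,0],0,0.025],
  [[-0.071,-0.324,0],0,0.025],
])

```text
clock: 9.35
eef_pos: [0.4517, -0.2808, 0.1603]
eef_rot: [0.462, 3.106, -0.002]
ft_force: [0.6, 0.5, -0.7]
grip_width: 0.402
grasp_force: 12.0
```

Request:
carry_out([
  [[0,0,0.04],0,0.025],
  [[0,0,0.08],0,0.025],
  [[0,0,0.1],0,0.025],
  [[0,0,0.1],0,0.025],
  [[0,0,0.1],0,0.056],
  [[0,0,0.1],0,0.056],
  [[0,0,0.1],0,0.056],
  [[0,0,0.06],0,0.056],
])

```text
clock: 10.15
eef_pos: [0.4504, -0.2756, 0.0982]
eef_rot: [-0.456, -3.104, -0.004]
ft_force: [-0.2, 0.5, 1.1]
grip_width: 0.611
grasp_force: 0.0
```

Request:
carry_out([
  [[0,0,-0.05],0,0.06],
  [[0,0,-0.1],0,0.09],
  [[0.044,0.548,-0.14],0,0.09],
  [[0.044,0.548,-0.14],0,0.09],
  [[0.044,0.548,-0.14],0,0.09],
  [[0.044,0.548,-0.14],0,0.09],
  [[0.044,0.548,-0.14],0,0.09],
  [[0.044,0.548,-0.14],0,0.09],
])

```text
clock: 10.95
eef_pos: [0.5149, 0.0178, 0.2231]
eef_rot: [0.457, 3.106, 0.0]
ft_force: [1.6, -0.6, -1.4]
grip_width: 0.989
grasp_force: 0.0
```

Request:
carry_out([
  [[0.022,0.26,0],0,0.09],
  [[0.022,0.26,0],0,0.09],
  [[0.022,0.26,0],0,0.09],
  [[0.022,0.26,0],0,0.09],
  [[0.022,0.26,0],0,0.09],
  [[0.022,0.26,0],0,0.09],
  [[0.022,0.26,0],0,0.09],
])

```text
clock: 11.65
eef_pos: [0.5683, 0.2728, 0.2223]
eef_rot: [0.453, 3.108, 0.001]
ft_force: [-0.2, -1.0, 1.0]
grip_width: 0.985
grasp_force: 0.0
```

```bash
python3 - <<'E'
from h import *
s,p=snap('top'); a=p['img'][170:310,180:420]
s,p=look(dict(cap=.102,cap_mark=.102,jar=.06,holder=.036))
b=cv2.resize(a,(560,327)); cv2.imwrite('pics/m1.png',np.vstack([cv2.resize(p['img'],(373,280)),cv2.resize(a,(373,218))])[:,:,::-1])
E
```

```text
pos [0.5682 0.2712 0.2223] [ 0.4547  3.1081 -0.0001] q [ 0.3507  0.5078  1.3449 -0.0003  1.2886 -0.9294]
cap 0.68 at [206. 275.] bb [np.int64(172), np.int64(237), np.int64(247), np.int64(312)] X [0.5675 0.2697 0.102 ] Xbb [0.5668 0.274 ] tool [ 0.0003 -0.0016  0.1203]
cap_mark 0.6 at [206. 282.] bb [np.int64(171), np.int64(238), np.int64(247), np.int64(312)] X [0.5684 0.2759 0.102 ] Xbb [0.5668 0.274 ] tool [0.0012 0.0046 0.1203]
jar 0.67 at [168. 278.] bb [np.int64(161), np.int64(188), np.int64(247), np.int64(304)] X [0.5408 0.2807 0.06  ] Xbb [0.5463 0.2763] tool [0.029  0.0012 0.1622]
holder 0.81 at [164. 276.] bb [np.int64(126), np.int64(249), np.int64(214), np.int64(338)] X [0.5391 0.2794 0.036 ] Xbb [0.5646 0.2713] tool [ 0.0303 -0.0005  0.1862]
```

View pics/m1.png

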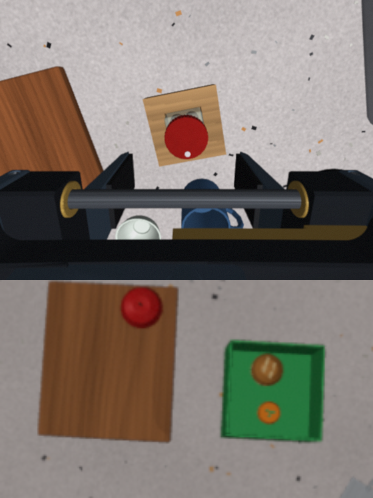

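Both scraps lie inside the caddy. The cap shows at about (205,279) with its white dot at about (231,281) in wrist pixels. Next I'll measure the cap centre, mark bearing and holder angle.

```bash
cat >> h.py <<'E'
def capfit(zt=.102):
    s,p=snap('wrist'); im=p['img'].astype(int); r=im[:,:,0];g=im[:,:,1];b=im[:,:,2]
    red=((r>90)&(g<60)&(b<60)).astype(np.uint8)
    n,l,st,ce=cv2.connectedComponentsWithStats(red); k=1+st[1:,4].argmax()
    c=np.vstack(max(cv2.findContours((l==k).astype(np.uint8),0,1)[0],key=len)).astype(np.float32)
    h=cv2.convexHull(c); m=np.zeros(red.shape,np.uint8); cv2.fillConvexPoly(m,h.astype(int),1)
    w=((r>140)&(g>120)&(b>120)&(m>0)).astype(np.uint8); ys,xs=np.nonzero(w)
    e=cv2.fitEllipse(h); C=atz(p,e[0][::-1],zt,s)
    print('pos',s['eef_pos'],'q6',s['q'][5],'ellipse',e,'C',C,'n white',len(ys))
    if len(ys): M=atz(p,[ys.mean(),xs.mean()],zt,s); print('mark',M,'r',np.hypot(*(M-C)[:2]),'bearing',np.degrees(np.arctan2(*(M-C)[1::-1])))
    return s,p,m
E
python3 - <<'E'
from h import *
s,p,m=capfit()
r=env.regions_of(p,'holder')[0]
h=cv2.convexHull(np.argwhere(r['pixels']|False)[:,::-1].astype(np.float32))[:,0]
H=np.array([atz(p,q[::-1],.036,s)[:2] for q in h],np.float32)
print('holder',cv2.minAreaRect(H))
E
```

```text
pos [0.5685 0.2698 0.2222] q6 -0.9291617379557129 ellipse ((280.6347961425781, 205.2779998779297), (63.75666046142578, 65.3370590209961), 83.56040954589844) C [0.568  0.2734 0.102 ] n white 58
mark [0.5919 0.2682 0.102 ] r 0.02445906031622064 bearing -12.186653236473951
holder ((0.5690842866897583, 0.27306169271469116), (0.12083528190851212, 0.12304231524467468), 84.60350799560547)
```

Request:
carry_out([
  [[-0.001,0.002,0.05],0,0.09],
  [[-0.001,0.002,0.09],0,0.09],
  [[-0.001,0.002,0.115],0,0.09],
  [[-0.001,0.002,0.125],0,0.09],
  [[-0.001,0.002,0.125],0,0.09],
  [[-0.001,0.002,0.125],0,0.07],
], grip_force=4)

```text
clock: 12.65
eef_pos: [0.5708, 0.2728, 0.0981]
eef_rot: [0.457, 3.107, 0.001]
ft_force: [-0.2, -0.4, 0.4]
grip_width: 0.926
grasp_force: 0.0
```

```bash
python3 - <<'E'
from h import *
s,p=snap('wrist','w2.png')
print(s['eef_pos'],s['ft_force'],s['grip_width']*91.2)
E
```

```text
[0.5708 0.2728 0.0981] [-0.2495 -0.4044  0.3972] 84.4490957115123
```

View pics/w2.png

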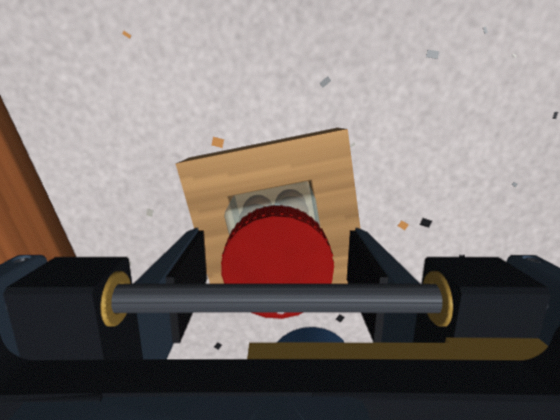

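The cap sits centred between the fingers (columns 222–333). Its top face is centred at about (265,278), and the bar hides part of the far edge.

```bash
python3 - <<'E'
from h import *
s,p=snap('wrist')
for rc in((265,278),(264,222),(264,333),(213,278),(317,278)):
  X=atz(p,rc,.102,s); print(X,tool(s,X))
E
```

```text
[0.5678 0.2741 0.102 ] [ 0.0033  0.0002 -0.0036]
[0.5587 0.2458 0.102 ] [ 0.0039 -0.0295 -0.0036]
[0.5757 0.3023 0.102 ] [ 0.0039  0.0295 -0.0035]
[0.5401 0.2824 0.102 ] [ 0.0322  0.0002 -0.0036]
[0.5985 0.265  0.102 ] [-0.0287  0.0003 -0.0035]
```

Request:
carry_out([
  [[0,0,0],0,0.05],
  [[0,0,0],0,0.05],
  [[0,0,0],0,0.05],
  [[0,0,0],0,0.05],
  [[0,0,0],0,0.05],
], grip_force=4)

```text
clock: 13.25
eef_pos: [0.5704, 0.2732, 0.0973]
eef_rot: [0.457, 3.107, 0.002]
ft_force: [0.5, 3.7, 5.7]
grip_width: 0.662
grasp_force: 4.0
```

Request:
carry_out([
  [[0.002,0,0],0,0.066],
  [[0.002,0,0],0,0.066],
  [[0.002,0,0],0,0.05],
  [[0.002,0,0],0,0.05],
  [[0.002,0,0],0,0.05],
], grip_force=4)

```text
clock: 13.75
eef_pos: [0.5679, 0.2733, 0.0967]
eef_rot: [-0.457, -3.108, 0.0]
ft_force: [-1.0, 2.4, 0.4]
grip_width: 0.659
grasp_force: 4.0
```

Request:
carry_out([
  [[0,0,0],0,0.05],
  [[0,0,0],0,0.05],
  [[0,0,0],0,0.05],
], grip_force=40)

```text
clock: 14.05
eef_pos: [0.568, 0.2732, 0.0967]
eef_rot: [-0.457, -3.108, 0.0]
ft_force: [-0.1, 2.1, -3.0]
grip_width: 0.651
grasp_force: 40.0
```

Request:
carry_out([
  [[0,0,0],-0.1,0.05],
  [[0,0,0],-0.2,0.05],
  [[0,0,0],-0.3,0.05],
  [[0,0,0],-0.3,0.05],
])

```text
clock: 14.45
eef_pos: [0.5679, 0.273, 0.0967]
eef_rot: [0.016, -3.141, 0.001]
ft_force: [1.4, 0.3, -4.5]
grip_width: 0.655
grasp_force: 40.0
```

```bash
python3 - <<'E'
from h import *
s=env.read_state()
print(s['eef_pos'],s['eef_rot'],s['ft_force'],s['wrist_torque'],s['q'],s['grasp_force'])
E
```

```text
[0.5679 0.273  0.0967] [ 0.0158 -3.1412  0.0006] [ 1.4365  0.3475 -4.511 ] [-0.0939 -0.1012  0.0692] [ 0.3535  0.6476  1.4687 -0.0003  1.0257 -1.2272] 39.99790867092088
```

Request:
carry_out([
  [[0,0,0],-0.12,0.05],
  [[0,0,0],-0.24,0.05],
  [[0,0,0],-0.36,0.05],
  [[0,0,0],-0.46,0.05],
  [[0,0,0],-0.56,0.05],
  [[0,0,0],-0.64,0.05],
  [[0,0,0],-0.64,0.05],
])

```text
clock: 15.15
eef_pos: [0.5686, 0.2732, 0.0978]
eef_rot: [-1.0, 2.977, -0.001]
ft_force: [-1.7, -2.1, 11.5]
grip_width: 0.653
grasp_force: 40.0
```

```bash
python3 - <<'E'
from h import *
s,p=snap('wrist','w3.png')
print(s['eef_pos'],s['eef_rot'],s['ft_force'],s['wrist_torque'],s['q'],s['grasp_force'],s['grip_width']*91.2)
for t in range(0,100,10):
  a=np.radians(t-5.4); print(t,proj(p,[.568+.022*np.cos(a),.273+.022*np.sin(a),.102],s))
s,p=snap('scene'); a=p['img'][150:290,350:470]; cv2.imwrite('pics/s3.png',cv2.resize(a,None,fx=4,fy=4,interpolation=2)[:,:,::-1])
E
```

```text
[0.5686 0.2732 0.0978] [-0.9998  2.9767 -0.0006] [-1.7247 -2.1383 11.5355] [-0.3824  0.1712  0.0359] [ 0.3536  0.6463  1.4676 -0.0005  1.0262 -1.865 ] 40.00158056616783 59.560222463649325
0 [297.7453 250.3288]
10 [301.4905 255.962 ]
20 [304.3138 262.1923]
30 [306.1453 268.8436]
40 [306.9407 275.7322]
50 [306.6807 282.6699]
60 [305.3716 289.468 ]
70 [303.045  295.9398]
80 [299.7578 301.9048]
90 [295.592  307.1918]
```

View pics/w3.png

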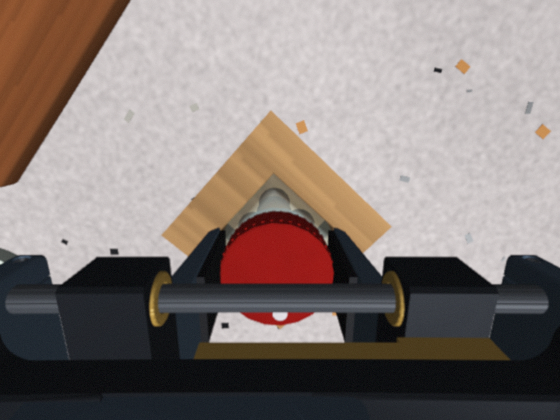

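The cap turned with the gripper. Its mark is at (315,280), about 46–48° from the jar's +x, and the upward push shows it is free. I'll lift it straight up.

Request:
carry_out([
  [[0,0,-0.001],0,0.05],
  [[0,0,-0.002],0,0.05],
  [[0,0,-0.004],0,0.05],
  [[0,0,-0.006],0,0.05],
])

```text
clock: 15.65
eef_pos: [0.568, 0.2733, 0.1029]
eef_rot: [0.999, -2.978, 0.0]
ft_force: [0.2, 0.6, 0.2]
grip_width: 0.652
grasp_force: 40.0
```

Request:
carry_out([
  [[0,0,-0.006],0,0.05],
  [[0,0,-0.012],0,0.05],
  [[0,0,-0.02],0,0.05],
  [[0,0,-0.028],0,0.05],
  [[0,0,-0.033],0,0.05],
  [[0,0,-0.033],0,0.05],
  [[0,0,-0.033],0,0.05],
])

```text
clock: 16.35
eef_pos: [0.568, 0.2733, 0.1359]
eef_rot: [-1.0, 2.978, 0.0]
ft_force: [-0.2, 0.1, -0.1]
grip_width: 0.65
grasp_force: 40.0
```

```bash
python3 - <<'E'
from h import *
s,q=snap('wrist')
print(s['eef_pos'],s['eef_rot'],s['ft_force'],s['grip_width']*91.2)
s,p=snap('scene'); a=p['img'][160:280,350:450]; b=snap('top')[1]['img'][150:390,100:400]
cv2.imwrite('pics/s4.png',np.hstack([cv2.resize(a,(350,420),interpolation=2),cv2.resize(b,(440,420))])[:,:,::-1])
E
```

```text
[0.568  0.2733 0.1359] [-1.0003  2.978   0.    ] [-0.2105  0.0927 -0.0831] 59.277906619926945
```

View pics/s4.png

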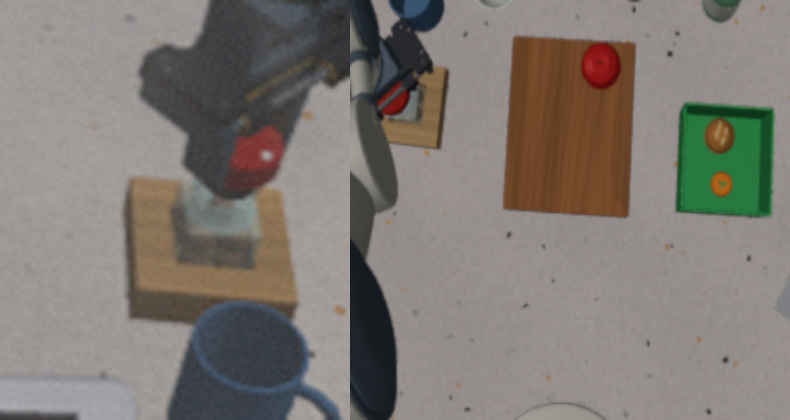

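The jar stands in its holder, open. The red cap is held above it with its mark at crop (155,266), and both scraps are still in the caddy. The wrist force is about zero, so only the cap is lifted.

```bash
python3 -c "
from bench import env
print(env.close_job())"
```

```text
the job is handed in; nothing more can be done
None
```

I've handed the job in: both scraps are in the green caddy, and the jar stands open in its holder with the freed cap held level about 2 cm above the mouth, by the arm's lift (about 16.5 s on the robot's clock; the hand-in returned no verdict).

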